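# Fill the tub of doll blanks

### The job

The round tub of turned doll blanks is two short. Of the pieces standing loose on the bench, take the two that match those already in the tub and stand each upright, neck up, on the tub's floor, filling the empty place in the middle and the empty place in the ring, so that all seven make a full hexagonal pattern (either blank in either place). Set them down gently, do not drop them in.

Things in the scene. Friction and masses are not known exactly. Their poses are not given: they have to be found in the camera images.
- blank1_center (a point): first loose light-wood doll blank standing upright: body 40 mm diameter, 70 mm tall (foot bevelled 3 mm), with a thinner round neck on top, 22 mm diameter, 42 mm tall; 112 mm in all, 60 g. This point: its centre, on its axis, 56 mm above its foot; the neck spans 14 to 56 mm above this point; z up its axis. Look-alikes: one with 32 mm body and 26 mm neck, a thick and a slim plain cylinder.
- blank2_center (a point): second loose blank, the same in every way as the first: a 40 mm by 70 mm body with a neck 22 mm by 42 mm on top. This point is its centre, half-way up, 56 mm above its foot; z is its axis, up.
- gap_middle (a point): empty place in the middle of a fixed round steel tub (inside 156 mm wide, wall 7, rim 60 mm above the table). Five such blanks stand in its ring 50 mm from the middle, 60 degrees apart; neck tops 118 mm above the table. This point: tub centre on its inner floor, 6 mm above the table; z up; x points to gap_ring. Fingers spread along y, or 60 degrees from y, go between the necks.
- gap_ring (a point): empty place in the ring of the same tub. This point: on the inner floor, 6 mm above the table, 50 mm from the tub's centre, which lies along -x; the wall lies 28 mm off along +x; z up. A standing blank's centre is 56 mm above it. Neighbours stand 50 mm off (10 mm of air between bodies). Fingers spread along y, or 60 degrees from y, go between the necks.
There are look-alikes about, which are no part of the job. What is shaped like the part that bears blank2_center but blue, green or orange is not meant.

How it is judged:
By the outcome, as a careful person would: the job done as asked, in the order asked, and still so for the second after the job is handed in, with the robot touching nothing.
It also fails if it takes over 56 s, if anything falls off the work surface, if the arm or the gripper's body presses on something with over 40 N, if the wrist force passes 120 N, or if a joint passes its speed limit or range.

### The arm

A 7-joint arm with a two-finger parallel gripper is mounted at the origin on the work surface. World frame = base frame: x ahead of the robot, y to its left, z up, the work surface at z = 0. Lengths are in m, angles in rad, forces in N, time in s.
With the tool pointing down it reaches from about 0.35 to 0.9 m from the base axis. Payload 8.1 kg.
Tool frame: the origin (TCP) lies at the very end of the fingers, on their centre line; the grasp point (between the pads) lies 19 mm behind it; z points along the fingers, y is the line along which they close (so a half turn about z gives the same grasp; the last joint's range is limited). The gripper opens to 92 mm and grips with 3 to 60 N. Pads are 19 mm wide; open, the fingers measure 130 mm over their backs; the gripper's body (75 mm by 190 mm) begins 47 mm behind the grasp point.
Start: joints at [-1.391, 0.434, 0.025, 1.573, -0.012, 1.134, -0.075], TCP at [0.174, 0.6, 0.227] pointing down, gripper open.
Joint ranges: [-2.62, 2.62], [-0.44, 2.09], [-1.27, 1.32], [0.08, 2.57], [-1.32, 4.46], [0.12, 2], [-2.74, 2.74]. Speed limits (rad/s): [2.22, 2.22, 3.01, 3.01, 3.14, 3.14, 3.14].

### API

Orientations are given as a rotation vector (axis times angle).
In Python, from cell import arm gives the robot as it stands.
- The arm moves only by the tool jog_arm, never from a script. Its argument "rows" is a list of rows, each a list of 3 entries, a list of its own where there are three numbers: the shift along the world's x, y, z in cm, then the turn, a rotation vector about the world's x, y, z in degrees, then the opening, from 0 (shut) to 1 (fully open). A call has 1 to 8 rows; each row is the pose to reach, as a shift and turn from the pose commanded when the call began; what a row does not reach only later rows make up. A row lasts 1/8 s, in which the tool goes at most 62.5 mm and 10.7 degrees, less where a joint would pass 70% of its speed; a pose out of reach is approached as far as the arm can. A call with a gripper value outside its range is refused whole. The fingers move at their own pace and stop on an object; "newtons" is the grip in N (left out, the last holds). Time passes only in rows, so rows that repeat a pose let the fingers close. It gives the time, the measured TCP pose, the force, the opening and the grip force at its end, in the units of the state.
- arm.observe(): the state, without advancing time (a new reading comes with each control period).
- arm.get_image(name): name is "side" or "top"; returns a dict with "img" (400x640x3 uint8, red, green, blue), "depth" (400x640 float32, m along the optical axis (not along the pixel's ray), 0 where there is no reading), "fx", "fy", "cx", "cy" (pixels), "rvec" (rotation vector, rad) and "tvec" (3), from world to camera coordinates, as OpenCV has them. Camera axes: x right, y down, z forward; pixel columns grow to the right and rows downward; lengths in m; the calibration is good to about 2 mm. A picture is of the moment at which its call begins.
- arm.sign_off(): hands the job in; it is judged then, once.
The state is a dict: "clock": time; "joints": joint angles; "dq": joint speeds; "joint_efforts": joint torques, N m; "position": TCP position; "ee_rot": TCP orientation; "force": force on the tool from outside, world axes, zero at the start; "ft_torque": the same for the moment, N m; "width": opening from 0.0 (shut) to 1.0 (fully open); "gripper_force": force on a finger pad.
Only numpy, scipy, OpenCV 4.12 (cv2) and the standard library are available. Lean on these libraries where they do the work, as an engineer would, in place of code of your own. Each camera call takes 0.05 s, during which the arm holds its last target. There are 200 camera calls.

## Working session

There is one attempt and no reset: what is moved stays moved. The work goes in short steps, Python scripts to look and compute and a tool call to move; the robot and the scene stay as the last step left them, time stands still between calls to the robot, and variables do not carry over. Pictures are saved under pics/ and viewed, at most 10 in all, crops included, and the job is handed in when it is done.

Besides the shell and the picture viewer there is one more tool, called by a JSON object that holds its "name" and its "arguments". jog_arm: Moves the arm, as the interface text tells. Its arguments: {"type":"object","properties":{"rows":{"type":"array","items":{"type":"array"}},"newtons":{"type":"number"}},"required":["rows"]}

```bash
mkdir -p pics; ls; python3 - <<'E'
from cell import arm
import cv2,numpy as np
s=arm.observe();print({k:np.round(v,3) for k,v in s.items()})
for n in("top","side"):
    d=arm.get_image(n);cv2.imwrite(f"pics/{n}0.png",d["img"][:,:,::-1]);np.savez(f"{n}0.npz",**d)
    R=cv2.Rodrigues(np.array(d["rvec"]))[0];print(n,d["fx"],d["cx"],d["cy"],-R.T@d["tvec"],R[2])
E
```

```text
pics
{'clock': np.float64(0.0), 'joints': array([-1.391,  0.435,  0.025,  1.574, -0.012,  1.134, -0.075]), 'dq': array([-0.001, -0.002, -0.002,  0.001,  0.002,  0.001, -0.   ]), 'joint_efforts': array([-1.0000e-03, -6.6787e+01,  9.8400e-01, -3.1445e+01, -6.0000e-02,
        4.3000e-02,  0.0000e+00]), 'position': array([0.174, 0.6  , 0.226]), 'ee_rot': array([-4.43e-01, -3.11e+00,  2.00e-03]), 'force': array([ 0.089, -0.577, -0.125]), 'ft_torque': array([-0.018, -0.017,  0.003]), 'gripper_force': np.float64(0.0), 'width': np.float64(0.998)}
top 474.9718632555916 321.76203430391826 197.38132405812263 [0.34208605 0.12146737 1.33013094] [ 0.14062896 -0.02418221 -0.989767  ]
side 517.8912654316933 321.583759297492 195.54872675968466 [-0.0348071  -0.73791149  0.61732429] [ 0.49210168  0.72136938 -0.48730088]
```

View pics/top0.png

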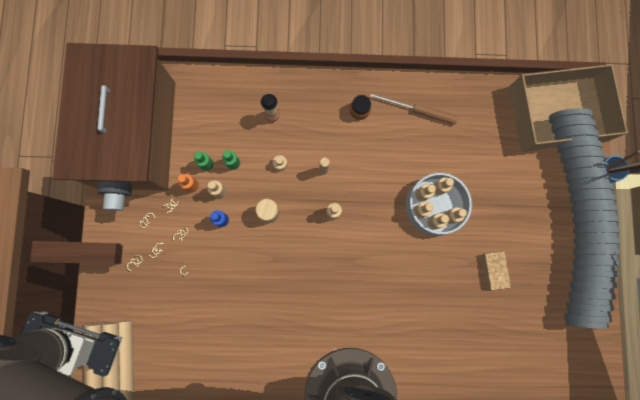

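View pics/side0.png

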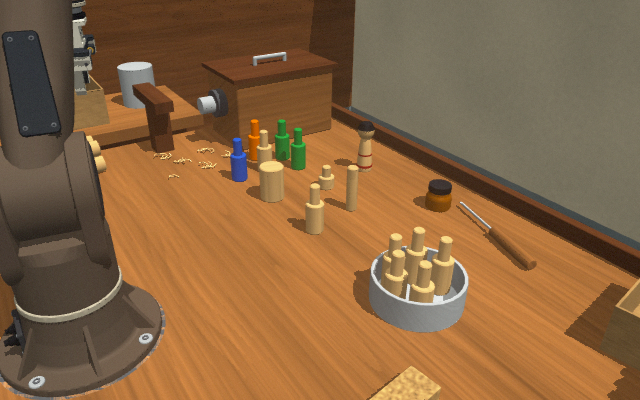

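Top view: light-wood candidates are (215,187), (280,162), (334,211), all with necks. The slim plain cylinder is at (325,165), the thick one at (266,210), and the tub at (440,204). I'll enlarge and measure these.

```bash
cat > h.py <<'E'
import cv2,numpy as np
def cam(d): return cv2.Rodrigues(np.array(d["rvec"]))[0],np.array(d["tvec"]).ravel()
def ray(d,u,v,z):
    R,t=cam(d);c=-R.T@t;r=R.T@np.array([(u-d["cx"])/d["fx"],(v-d["cy"])/d["fy"],1]);return c+r*(z-c[2])/r[2]
def proj(d,P):
    R,t=cam(d);p=R@np.array(P)+t;return d["fx"]*p[0]/p[2]+d["cx"],d["fy"]*p[1]/p[2]+d["cy"]
def cloud(d):
    R,t=cam(d);v,u=np.mgrid[:400,:640];Z=d["depth"];P=np.stack([(u-d["cx"])/d["fx"]*Z,(v-d["cy"])/d["fy"]*Z,Z],-1)
    W=(P-t)@R;W[Z==0]=np.nan;return W
def wood(img):
    h=cv2.cvtColor(img,cv2.COLOR_RGB2HSV);return (h[...,0]>10)&(h[...,0]<28)&(h[...,1]<160)&(h[...,2]>120)
E
python3 - <<'E'
from h import *
T=np.load("top0.npz");S=np.load("side0.npz")
W=cloud(T)
for u,v in [(215,187),(280,162),(325,165),(266,210),(334,211)]:
    w=W[v-14:v+15,u-14:u+15].reshape(-1,3); zt=np.nanmax(w[:,2]); 
    q=w[w[:,2]>zt-.012]; b=w[(w[:,2]>.02)]
    print((u,v),"top",zt.round(3),"xy",np.nanmean(q,0).round(4),len(q),"ext",(np.ptp(q,0)).round(3),np.round(proj(S,np.nanmean(q,0))))
# tub region
m=(W[...,2]>.10)&(W[...,2]<.14);n,l,st,c=cv2.connectedComponentsWithStats(m.astype(np.uint8))
for i in range(1,n):
    if st[i,4]>8: print(c[i].round(1),st[i,4],np.nanmean(W[l==i],0).round(4))
a=cv2.resize(T["img"][130:245,165:360],None,fx=3.8,fy=3.8,interpolation=2);a=a[:,:780]
b=cv2.resize(S["img"][110:250,220:400],None,fx=3.8,fy=3.8,interpolation=2)
cv2.imwrite("pics/c1.png",a[...,::-1]);cv2.imwrite("pics/c2.png",b[...,::-1]);print(a.shape,b.shape)
E
```

```text
(215, 187) top 0.116 xy [0.5403 0.3783 0.1112] 61 ext [0.021 0.021 0.012] [263. 131.]
(280, 162) top 0.061 xy [0.6228 0.2104 0.0566] 53 ext [0.022 0.019 0.01 ] [326. 166.]
(325, 165) top 0.115 xy [0.6092 0.0877 0.1092] 71 ext [0.024 0.021 0.011] [352. 167.]
(266, 210) top 0.092 xy [0.4838 0.237  0.0847] 359 ext [0.056 0.055 0.012] [271. 165.]
(334, 211) top 0.116 xy [0.4881 0.0581 0.111 ] 58 ext [0.021 0.018 0.01 ] [314. 185.]
[145.  151.4] 945 [0.6228 0.5494 0.1231]
[268.3 101.9] 228 [0.7622 0.2381 0.1277]
[598.  219.4] 4076 [ 0.4801 -0.6363  0.1054]
[226.4 154.2] 57 [0.6224 0.3432 0.1117]
[197.8 155.6] 62 [0.6167 0.4176 0.1105]
[618.1 162.1] 34 [ 0.6297 -0.6913  0.119 ]
[324.  162.3] 74 [0.6088 0.0879 0.1089]
[621.9 168. ] 49 [ 0.6134 -0.6991  0.1209]
[181.2 178.6] 65 [0.5547 0.4565 0.1103]
[448.3 182. ] 68 [ 0.5642 -0.2383  0.1151]
[ 88.4 181.6] 43 [0.5386 0.6875 0.1211]
[211.2 185.1] 64 [0.5398 0.3782 0.1108]
[430.2 188.6] 66 [ 0.5453 -0.1904  0.1153]
[427.9 207. ] 67 [ 0.497  -0.1841  0.1149]
[334.5 208.1] 58 [0.4881 0.0581 0.111 ]
[461.  212.9] 69 [ 0.4837 -0.2704  0.1151]
[213.9 216. ] 65 [0.4598 0.3672 0.1104]
[443.5 218.7] 69 [ 0.4675 -0.2243  0.1153]
[118.3 254.4] 33 [0.3562 0.5917 0.135 ]
[347.9 382.2] 260 [0.0587 0.0172 0.115 ]
(437, 741, 3) (532, 684, 3)
```

View pics/c2.png

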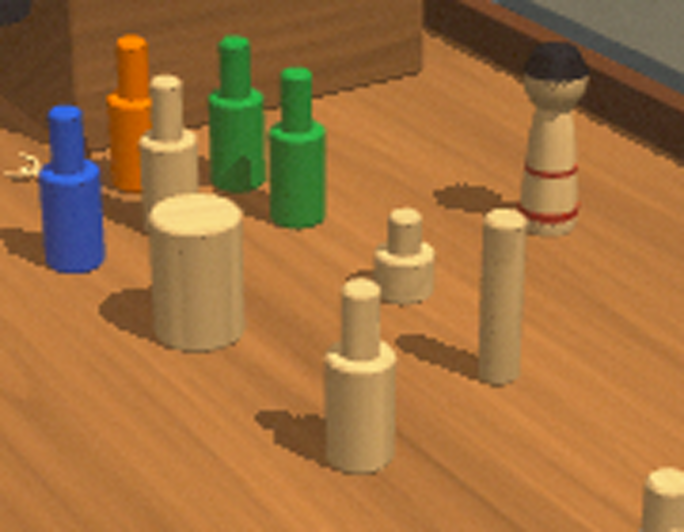

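Confirmed in the crop (side-view pixels). The short-bodied one at (326,178) is only about 58 mm tall, the slim cylinder is at (352,190) and the thick one at (272,182); all three are look-alikes. The two matching blanks are at (314,210) and (264,150), both ~112 mm tall with a 22 mm neck and light wood. Next I'll refine positions from both views.

```bash
cat >> h.py <<'E'
from scipy.optimize import least_squares
def fit(d,xy,z0,z1,r=.011,rad=.02):
    W=cloud(d).reshape(-1,3);xy=np.array(xy)
    for _ in range(3):
        q=W[(np.hypot(*(W[:,:2]-xy).T)<rad)&(W[:,2]>z0)&(W[:,2]<z1)]
        if len(q)<8: return xy*np.nan,len(q)
        xy=least_squares(lambda p:np.hypot(*(q[:,:2]-p).T)-r,xy,loss="soft_l1",f_scale=.001).x
    return xy,len(q)
def disc(d,xy,ztop,ang=False):
    W=cloud(d);m=(W[...,2]>ztop-.007)&(np.hypot(W[...,0]-xy[0],W[...,1]-xy[1])<.02)
    v,u=np.nonzero(m);return ray(d,(u.max()+u.min())/2,(v.max()+v.min())/2,ztop)[:2]
def hexfit(P):
    P=np.array(P);n=np.radians([180,120,60,240,300])
    f=lambda p:(p[:2]+.05*np.c_[np.cos(n+p[2]),np.sin(n+p[2])]-P).ravel()
    s=least_squares(f,[.515,-.231,np.radians(-68)]);return s.x,s.fun
E
python3 - <<'E'
from h import *
T=np.load("top0.npz");S=np.load("side0.npz")
tub=[(.497,-.1841),(.5453,-.1904),(.5642,-.2383),(.4675,-.2243),(.4837,-.2704)]
A=(.488,.058);B=(.540,.378)
for P in (A,B): print("side",fit(S,P,.078,.108),"top",disc(T,P,.112))
a=[fit(S,P,.085,.114) for P in tub];print(a)
b=[disc(T,P,.118) for P in tub]
for P in ([x[0] for x in a],b,tub):
    try:
        x,f=hexfit(P);print(x[:2].round(4),np.degrees(x[2]).round(1),"res mm",(f*1e3).round(1),"gap",(x[:2]+.05*np.array([np.cos(x[2]),np.sin(x[2])])).round(4))
    except Exception as e: print(e)
E
```

```text
side (array([0.48911414, 0.0570898 ]), 129) top [0.48832819 0.0581451 ]
side (array([0.54092994, 0.37813418]), 92) top [0.5398062  0.37864428]
[(array([ 0.49853402, -0.18680881]), 131), (array([ 0.54735788, -0.19334152]), 167), (array([ 0.56618977, -0.24113167]), 174), (array([ 0.46893572, -0.22701974]), 190), (array([ 0.48542607, -0.27366284]), 195)]
[ 0.517  -0.2337] -68.0 res mm [-0.2 -0.5  0.5 -1.   0.3  0.5 -1.4  0.3  0.8  0.6] gap [ 0.5357 -0.28  ]
[ 0.5156 -0.2316] -67.9 res mm [ 0.2 -1.7  1.  -0.3  0.   0.8 -1.7  0.2  0.3  1. ] gap [ 0.5344 -0.2779]
[ 0.5153 -0.2308] -68.1 res mm [-0.4 -0.3  0.8 -1.   0.6  0.5 -1.7  0.5  0.8  0.3] gap [ 0.534  -0.2772]
```

{"name": "jog_arm", "arguments": {"rows": [[[6,-3.6,1],[0,0,2],0.55],[[12,-7.3,1],[0,0,5],0.55],[[17.5,-10.6,1],[0,0,8],0.55],[[23,-14,1],[0,0,8],0.55],[[28,-17,1],[0,0,8],0.55],[[33,-20,1],[0,0,8],0.55],[[36.6,-22.2,1],[0,0,8],0.55],[[36.6,-22.2,-3],[0,0,8],0.55]], "newtons": 20}}

```text
clock: 1.1
position: [0.547, 0.3742, 0.1987]
ee_rot: [0.237, 3.126, 0.002]
force: [-0.8, 1.0, -2.1]
width: 0.55
gripper_force: 0.0
```

{"name": "jog_arm", "arguments": {"rows": [[[0,0,0],[0,0,0],0.55],[[0,0,0],[0,0,0],0.55]]}}

```text
clock: 1.35
position: [0.5398, 0.3792, 0.1975]
ee_rot: [-0.222, -3.133, -0.001]
force: [0.4, 0.0, 0.4]
width: 0.552
gripper_force: 0.0
```

```bash
python3 - <<'E'
from cell import arm
import cv2,numpy as np
from h import *
s=arm.observe();print(s["position"],s["ee_rot"])
R=cv2.Rodrigues(s["ee_rot"])[0];print(R[:,1],R[:,2])
d=arm.get_image("side");cv2.imwrite("pics/s1.png",cv2.resize(d["img"][30:230,160:400],None,fx=3,fy=3)[...,::-1])
S=np.load("side0.npz");print(fit(d,(.54,.378),.078,.105))
E
```

```text
[0.53977079 0.37920624 0.19751837] [-2.22407425e-01 -3.13337320e+00 -7.75014340e-04]
[1.41248812e-01 9.89974017e-01 4.68413401e-04] [-3.00233553e-04  5.15994301e-04 -9.99999822e-01]
(array([0.54105084, 0.37863728]), 82)
```

View pics/s1.png

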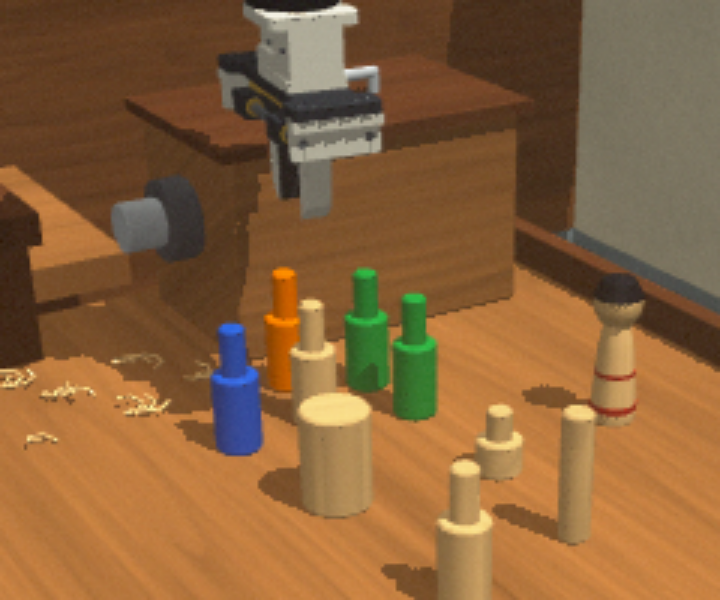

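The picture shows the gripper above the target blank (crop (312,325)) with its neighbours clear. Going down and gripping.

{"name": "jog_arm", "arguments": {"rows": [[[0.1,-0.1,-5],[0,0,0],0.55],[[0.1,-0.1,-9.5],[0,0,0],0.55],[[0.1,-0.1,-11.8],[0,0,0],0.55],[[0.1,-0.1,-11.8],[0,0,0],0.55],[[0.1,-0.1,-11.8],[0,0,0],0.2],[[0.1,-0.1,-11.8],[0,0,0],0.1],[[0.1,-0.1,-11.8],[0,0,0],0.1],[[0.1,-0.1,-11.8],[0,0,0],0.1]], "newtons": 20}}

```text
clock: 2.4
position: [0.5418, 0.3777, 0.0796]
ee_rot: [0.225, 3.133, 0.002]
force: [-0.6, 0.6, 3.9]
width: 0.232
gripper_force: 20.0
```

{"name": "jog_arm", "arguments": {"rows": [[[0,0,3],[0,0,0],0.1],[[0,0,8],[0,0,0],0.1],[[0,0,12],[0,0,0],0.1],[[0,0,14.5],[0,0,0],0.1],[[0,-4,14.5],[0,0,0],0.1],[[0,-9,14.5],[0,0,0],0.1],[[0,-14,14.5],[0,0,0],0.1],[[0,-19,14.5],[0,0,0],0.1]]}}

```text
clock: 3.4
position: [0.5412, 0.1855, 0.2239]
ee_rot: [0.225, 3.133, 0.0]
force: [0.2, -0.1, 0.2]
width: 0.233
gripper_force: 20.0
```

{"name": "jog_arm", "arguments": {"rows": [[[0,-5,0],[0,0,0],0.1],[[0,-10,0],[0,0,0],0.1],[[0,-15,0],[0,0,0],0.1],[[-0.5,-20,0],[0,0,0],0.1],[[-1,-25,0],[0,0,0],0.1],[[-1.5,-30,0],[0,0,0],0.1],[[-2,-35,0],[0,0,0],0.1],[[-2.4,-39,0],[0,0,0],0.1]]}}

```text
clock: 4.4
position: [0.5168, -0.2051, 0.224]
ee_rot: [0.227, 3.133, -0.001]
force: [0.7, -0.1, -1.3]
width: 0.231
gripper_force: 20.0
```

{"name": "jog_arm", "arguments": {"rows": [[[0,-2,0],[0,0,0],0.1],[[0,-3,0],[0,0,0],0.1],[[0,-3,0],[0,0,0],0.1],[[0,-3,0],[0,0,0],0.1]]}}

```text
clock: 4.9
position: [0.5177, -0.2314, 0.2237]
ee_rot: [-0.222, -3.134, -0.001]
force: [-0.1, 0.5, -0.3]
width: 0.23
gripper_force: 20.0
```

```bash
cat > chk.py <<'E'
from cell import arm
from h import *
s=arm.observe();p=s["position"];R=cv2.Rodrigues(s["ee_rot"])[0];print("tcp",p.round(4),"w",s["width"],"y",R[:,1].round(3),"z",R[:,2].round(4),"F",s["force"].round(1))
S=arm.get_image("side");T=arm.get_image("top")
f=p[2]-.078
print("body low/high (side)",[fit(S,p[:2],f+a,f+b,.02,.03) for a,b in((.008,.035),(.035,.062))])
tub=[(.497,-.1841),(.5453,-.1904),(.5642,-.2383),(.4675,-.2243),(.4837,-.2704)]
a=[fit(S,P,.085,.114)[0] for P in tub];print(np.round(a,4))
cv2.imwrite("pics/chk_s.png",cv2.resize(S["img"][150:350,300:540],None,fx=3,fy=3)[...,::-1])
cv2.imwrite("pics/chk_t.png",cv2.resize(T["img"][130:280,340:540],None,fx=4,fy=4)[...,::-1])
E
python3 chk.py
```

```text
tcp [ 0.5177 -0.2314  0.2237] w 0.23022887935401398 y [0.141 0.99  0.001] z [-1.e-04  7.e-04 -1.e+00] F [-0.1  0.5 -0.3]
body low/high (side) [(array([ 0.51769333, -0.2305559 ]), 345), (array([ 0.51769135, -0.23062472]), 360)]
[[ 0.4985 -0.187 ]
 [ 0.5475 -0.1934]
 [ 0.5663 -0.2412]
 [ 0.4688 -0.227 ]
 [ 0.4856 -0.2736]]
```

Held upright. In the side camera's frame the blank needs about 3 mm along -y to reach the tub centre. I'll correct that and lower it.

{"name": "jog_arm", "arguments": {"rows": [[[-0.07,-0.3,0],[0,0,0],0.1],[[-0.07,-0.3,-3],[0,0,0],0.1],[[-0.07,-0.3,-5.5],[0,0,0],0.1],[[-0.07,-0.3,-8],[0,0,0],0.1],[[-0.07,-0.3,-10],[0,0,0],0.1],[[-0.07,-0.3,-12],[0,0,0],0.1],[[-0.07,-0.3,-13],[0,0,0],0.1],[[-0.07,-0.3,-13],[0,0,0],0.1]]}}

```text
clock: 6.0
position: [0.5165, -0.2357, 0.0934]
ee_rot: [-0.225, -3.133, -0.0]
force: [-0.6, -0.6, 0.5]
width: 0.228
gripper_force: 20.0
```

```bash
python3 chk.py
```

```text
tcp [ 0.5165 -0.2357  0.0934] w 0.22806237844985452 y [0.143 0.99  0.   ] z [-1.e-03  3.e-04 -1.e+00] F [-0.6 -0.6  0.5]
body low/high (side) [(array([ 0.51699966, -0.23600561]), 54), (array([ 0.51755208, -0.23575921]), 140)]
[[ 0.4987 -0.1869]
 [    nan     nan]
 [    nan     nan]
 [ 0.469  -0.2271]
 [ 0.4856 -0.2737]]
```

View pics/chk_s.png

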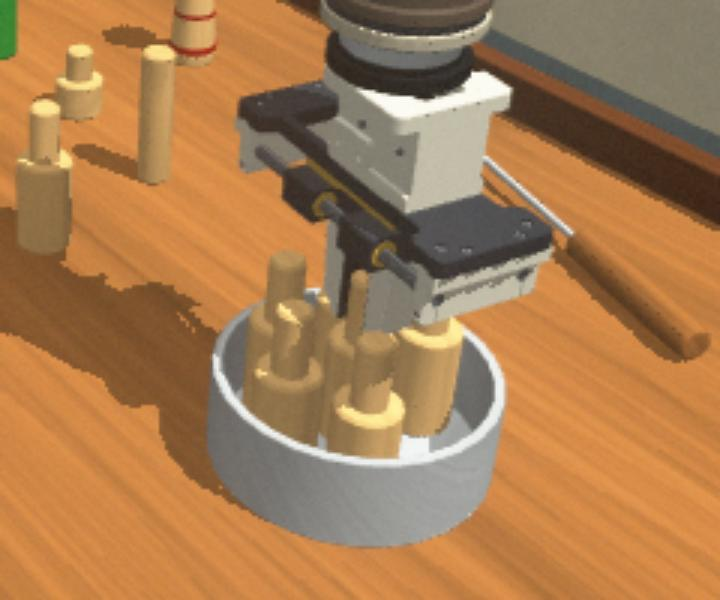

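The blank hangs in the middle of the tub, clear of its neighbours (crop around (345,350)). Lowering the last few mm.

{"name": "jog_arm", "arguments": {"rows": [[[0,0,-0.3],[0,0,0],0.1],[[0,0,-0.5],[0,0,0],0.1],[[0,0,-0.6],[0,0,0],0.1],[[0,0,-0.7],[0,0,0],0.1],[[0,0,-0.7],[0,0,0],0.1]]}}

```text
clock: 6.72
position: [0.5167, -0.2358, 0.0867]
ee_rot: [-0.225, -3.133, -0.0]
force: [1.8, -0.4, -0.6]
width: 0.237
gripper_force: 20.0
```

{"name": "jog_arm", "arguments": {"rows": [[[0,0,-0.05],[0,0,0],0.1],[[0,0,-0.1],[0,0,0],0.1],[[0,0,-0.1],[0,0,0],0.1]]}}

```text
clock: 7.1
position: [0.5167, -0.2358, 0.0857]
ee_rot: [-0.225, -3.134, -0.0]
force: [-0.2, 0.9, -0.9]
width: 0.233
gripper_force: 20.0
```

{"name": "jog_arm", "arguments": {"rows": [[[0,0,-0.05],[0,0,0],0.1],[[0,0,-0.1],[0,0,0],0.1],[[0,0,-0.1],[0,0,0],0.1]]}}

```text
clock: 7.48
position: [0.5172, -0.236, 0.0856]
ee_rot: [0.225, 3.132, -0.0]
force: [-1.1, 0.8, 8.2]
width: 0.227
gripper_force: 20.0
```

Contact felt (8 N). Easing back, opening a little, rising.

{"name": "jog_arm", "arguments": {"rows": [[[0,0,0.05],[0,0,0],0.1],[[0,0,0.05],[0,0,0],0.36],[[0,0,0.05],[0,0,0],0.36],[[0,0,1.5],[0,0,0],0.36],[[0,0,4],[0,0,0],0.36],[[0,0,8],[0,0,0],0.36],[[0,0,13],[0,0,0],0.36],[[0,0,13],[0,0,0],0.36]]}}

```text
clock: 8.48
position: [0.5189, -0.2371, 0.2196]
ee_rot: [0.225, 3.126, -0.003]
force: [0.2, -0.0, -0.7]
width: 0.359
gripper_force: 0.0
```

```bash
python3 - <<'E'
from cell import arm
from h import *
s=arm.observe();print(s["position"].round(4),s["width"])
S=arm.get_image("side")
tub=[(.497,-.1869),(.5475,-.1934),(.5663,-.2412),(.4688,-.227),(.4856,-.2736),(.517,-.235)]
print(np.round([fit(S,P,.085,.114)[0] for P in tub],4), fit(S,(.489,.0575),.078,.108))
E
```

```text
[ 0.5189 -0.2371  0.2196] 0.35895289930702934
[[ 0.4987 -0.1869]
 [ 0.5473 -0.1935]
 [ 0.5662 -0.2412]
 [ 0.469  -0.2268]
 [ 0.4857 -0.2735]
 [ 0.5169 -0.2347]] (array([0.4890281, 0.056854 ]), 130)
```

Middle blank stands within 1 mm of the centre. On to the second blank at (0.489, 0.057).

{"name": "jog_arm", "arguments": {"rows": [[[-0.4,4,0],[0,0,0],0.55],[[-0.9,9,0],[0,0,0],0.55],[[-1.4,14.5,0],[0,0,0],0.55],[[-1.9,20,0],[0,0,0],0.55],[[-2.4,25,0],[0,0,0],0.55],[[-2.8,29.3,0],[0,0,0],0.55],[[-2.8,29.3,0],[0,0,0],0.55],[[-2.8,29.3,0],[0,0,0],0.55]]}}

```text
clock: 9.52
position: [0.4883, 0.0565, 0.2142]
ee_rot: [-0.225, -3.132, 0.001]
force: [0.4, 0.3, 0.3]
width: 0.552
gripper_force: 0.0
```

{"name": "jog_arm", "arguments": {"rows": [[[0,0,0],[0,0,0],0.55]]}}

```text
clock: 9.65
position: [0.4886, 0.0557, 0.2145]
ee_rot: [-0.228, -3.133, 0.001]
force: [-0.1, -0.5, 0.4]
width: 0.554
gripper_force: 0.0
```

{"name": "jog_arm", "arguments": {"rows": [[[0,0.15,-5],[0,0,0],0.55],[[0,0.15,-10],[0,0,0],0.55],[[0,0.15,-13.6],[0,0,0],0.55],[[0,0.15,-13.6],[0,0,0],0.55],[[0,0.15,-13.6],[0,0,0],0.2],[[0,0.15,-13.6],[0,0,0],0.1],[[0,0.15,-13.6],[0,0,0],0.1],[[0,0.15,-13.6],[0,0,0],0.1]]}}

```text
clock: 10.65
position: [0.4894, 0.0588, 0.0796]
ee_rot: [0.225, 3.132, 0.001]
force: [0.4, -0.6, 5.2]
width: 0.235
gripper_force: 20.0
```

{"name": "jog_arm", "arguments": {"rows": [[[0,0,3],[0,0,0],0.1],[[0,0,8],[0,0,0],0.1],[[0,0,12],[0,0,0],0.1],[[0,0,14.5],[0,0,0],0.1],[[0.5,-4,14.5],[0,0,0],0.1],[[1.2,-9,14.5],[0,0,0],0.1],[[1.9,-14,14.5],[0,0,0],0.1],[[2.6,-19,14.5],[0,0,0],0.1]]}}

```text
clock: 11.65
position: [0.5147, -0.1327, 0.2239]
ee_rot: [0.224, 3.133, 0.0]
force: [1.2, 0.1, -1.4]
width: 0.233
gripper_force: 20.0
```

{"name": "jog_arm", "arguments": {"rows": [[[0.7,-5,0],[0,0,0],0.1],[[1.4,-10,0],[0,0,0],0.1],[[1.8,-13,0],[0,0,0],0.1],[[2,-14.7,0],[0,0,0],0.1],[[2,-14.7,0],[0,0,0],0.1],[[2,-14.7,0],[0,0,0],0.1],[[2,-14.7,0],[0,0,0],0.1]]}}

```text
clock: 12.52
position: [0.5351, -0.2766, 0.2238]
ee_rot: [0.221, 3.134, 0.001]
force: [0.5, -0.0, -0.8]
width: 0.23
gripper_force: 20.0
```

```bash
python3 chk.py
```

```text
tcp [ 0.5351 -0.2766  0.2238] w 0.2303910702723647 y [0.141 0.99  0.001] z [ 2.e-04  8.e-04 -1.e+00] F [ 0.5 -0.  -0.8]
body low/high (side) [(array([ 0.53540696, -0.27644406]), 369), (array([ 0.53539532, -0.27624148]), 385)]
[[ 0.4985 -0.1866]
 [ 0.5472 -0.1931]
 [ 0.5659 -0.2413]
 [ 0.4689 -0.2271]
 [ 0.4855 -0.2738]]
```

{"name": "jog_arm", "arguments": {"rows": [[[0.04,-0.32,0],[0,0,0],0.1],[[0.04,-0.32,-3],[0,0,0],0.1],[[0.04,-0.32,-5.5],[0,0,0],0.1],[[0.04,-0.32,-8],[0,0,0],0.1],[[0.04,-0.32,-10],[0,0,0],0.1],[[0.04,-0.32,-12],[0,0,0],0.1],[[0.04,-0.32,-13],[0,0,0],0.1],[[0.04,-0.32,-13],[0,0,0],0.1]]}}

```text
clock: 13.62
position: [0.5349, -0.2815, 0.0934]
ee_rot: [-0.225, -3.133, -0.0]
force: [-0.1, -0.4, -0.7]
width: 0.235
gripper_force: 20.0
```

```bash
python3 chk.py
```

```text
tcp [ 0.5349 -0.2815  0.0934] w 0.23482875199870273 y [0.143 0.99  0.   ] z [-1.e-03  3.e-04 -1.e+00] F [-0.1 -0.4 -0.7]
body low/high (side) [(array([ 0.53520257, -0.2809859 ]), 129), (array([ 0.53510196, -0.28128971]), 325)]
[[ 0.4986 -0.187 ]
 [ 0.5472 -0.1932]
 [    nan     nan]
 [ 0.469  -0.227 ]
 [ 0.4856 -0.2734]]
```

View pics/chk_s.png

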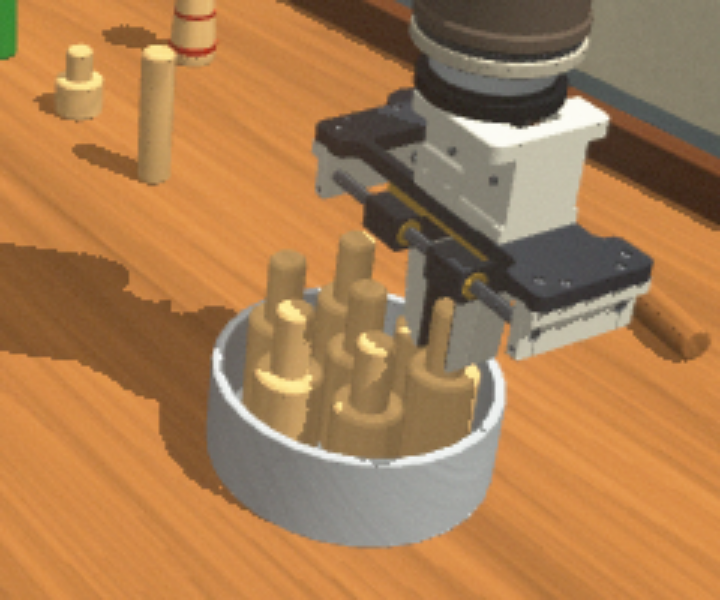

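The second blank is over the ring gap (crop (440,400)), clear of wall and neighbours. Lowering.

{"name": "jog_arm", "arguments": {"rows": [[[0.05,0.1,-0.3],[0,0,0],0.1],[[0.05,0.1,-0.5],[0,0,0],0.1],[[0.05,0.1,-0.65],[0,0,0],0.1],[[0.05,0.1,-0.75],[0,0,0],0.1],[[0.05,0.1,-0.8],[0,0,0],0.1],[[0.05,0.1,-0.8],[0,0,0],0.1]]}}

```text
clock: 14.48
position: [0.5356, -0.2806, 0.0858]
ee_rot: [0.225, 3.133, 0.0]
force: [0.4, -0.0, -0.5]
width: 0.235
gripper_force: 20.0
```

{"name": "jog_arm", "arguments": {"rows": [[[0,0,-0.05],[0,0,0],0.1],[[0,0,-0.1],[0,0,0],0.1],[[0,0,-0.1],[0,0,0],0.1]]}}

```text
clock: 14.85
position: [0.536, -0.2808, 0.0856]
ee_rot: [0.225, 3.132, -0.0]
force: [-1.8, -0.0, 6.9]
width: 0.231
gripper_force: 20.0
```

Contact again. Ease, release, rise and move off.

{"name": "jog_arm", "arguments": {"rows": [[[0,0,0.05],[0,0,0],0.1],[[0,0,0.05],[0,0,0],0.36],[[0,0,0.05],[0,0,0],0.36],[[0,0,1.5],[0,0,0],0.36],[[0,0,4],[0,0,0],0.36],[[0,0,8],[0,0,0],0.36],[[0,0,13],[0,0,0],0.36],[[0,0,16],[0,0,0],0.36]]}}

```text
clock: 15.85
position: [0.5362, -0.2811, 0.2485]
ee_rot: [0.225, 3.13, -0.002]
force: [0.1, -0.3, -0.7]
width: 0.36
gripper_force: 0.0
```

{"name": "jog_arm", "arguments": {"rows": [[[0,5,0],[0,0,0],0.36],[[0,10,0],[0,0,0],0.36],[[0,15,0],[0,0,0],0.36],[[0,20,0],[0,0,0],0.36],[[0,24,0],[0,0,0],0.36],[[0,24,0],[0,0,0],0.36],[[0,24,0],[0,0,0],0.36],[[0,24,0],[0,0,0],0.36]]}}

```text
clock: 16.85
position: [0.5356, -0.0422, 0.2451]
ee_rot: [0.229, 3.133, -0.001]
force: [-0.4, 0.7, -0.3]
width: 0.361
gripper_force: 0.0
```

```bash
python3 - <<'E'
from cell import arm
from h import *
S=arm.get_image("side");T=arm.get_image("top")
tub=[(.497,-.1869),(.5475,-.1934),(.5663,-.2412),(.4688,-.227),(.4856,-.2736),(.517,-.235),(.536,-.28)]
print(np.round([fit(S,P,.085,.114)[0] for P in tub],4))
W=cloud(S);print([np.nanpercentile(W[(np.hypot(W[...,0]-a,W[...,1]-b)<.012)][:,2],97).round(4) for a,b in tub])
f=lambda i,s:cv2.resize(i,None,fx=s,fy=s)
b=np.hstack([cv2.resize(S["img"][220:340,350:490],(467,400)),cv2.resize(T["img"][160:250,400:475],(333,400))]);cv2.imwrite("pics/end.png",b[...,::-1])
E
```

```text
[[ 0.4985 -0.1868]
 [ 0.5474 -0.1932]
 [ 0.5661 -0.2411]
 [ 0.4689 -0.2271]
 [ 0.4855 -0.2737]
 [ 0.5169 -0.2351]
 [ 0.5359 -0.2804]]
[np.float64(0.1192), np.float64(0.1187), np.float64(0.119), np.float64(0.1187), np.float64(0.1189), np.float64(0.1186), np.float64(0.1191)]
```

View pics/end.png

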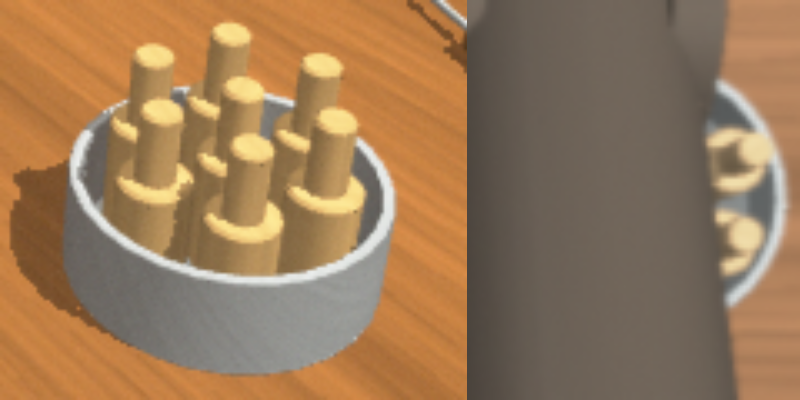

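All seven stand upright in a full hexagon, with every neck top about 119 mm above the table and the gripper clear. The middle blank is at crop (242,90) and the ring blank at (335,120).

```bash
python3 -c "from cell import arm; print(arm.sign_off())"
```

```text
the job is handed in; nothing more can be done
None
```

Both matching blanks now stand upright, neck up, on the tub floor in the middle and ring gaps. They are within about 1.5 mm of their places by the cameras, and I handed the job in at about 17 s of the 56 s allowed.

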